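Press the sample vials home in loading order

ROBOT

A 6-joint arm with a two-finger parallel gripper is mounted at the origin on the work surface. World frame = base frame: x ahead of the robot, y to its left, z up, the work surface at z = 0. Lengths are in m, angles in rad, forces in N, time in s.
With the tool pointing down it reaches from about 0.375 to 0.925 m from the base axis. Payload 5.7 kg.
Tool frame: the origin (TCP) lies midway between the tips of the shut fingers; the grasp point (between the pads) lies 19 mm behind it; z points along the fingers, y is the line along which they close (so a half turn about z gives the same grasp; the last joint's range is limited). The gripper opens to 88 mm and grips with 3 to 60 N. Pads are 20 mm wide; open, the fingers measure 115 mm over their backs; the gripper's body (75 mm by 178 mm) begins 61 mm behind the grasp point.
Start: joints at [-1.217, 0.359, 1.51, -0, 1.272, -0.115], TCP at [0.271, -0.535, 0.223] pointing down, gripper open.
Joint ranges: [-2.97, 2.97], [-1.01, 2.36], [0.21, 2.38], [-0.96, 4.11], [0.2, 2.71], [-2.98, 2.98]. Speed limits (rad/s): [2.39, 2.39, 3.14, 3.14, 3.14, 3.14].

INTERFACE

Orientations are given as a unit quaternion [x, y, z, w].
In Python, from bench import move_ptp, servo_line, goto_joints, move_gripper, sleep, inverse_kinematics, capture, PlanningError, close_job, spot_in, silhouettes, current_clock, current_joint_pos, current_qvel, current_joint_torque, current_position, current_orientation, current_force, current_torque, current_finger_gap, current_grip_force gives the robot as it stands. Calls block until the motion is done:
- move_ptp(position, orientation): joint-space move of the TCP to a pose.
- servo_line(position, orientation=None, rate=0.15, contact_N=None): straight line of the TCP; orientation=None keeps the orientation; rate is the mean speed in m/s. With contact_N (N) it stops when the force on the tool has changed by that much, and returns True; else False.
- goto_joints(angles): joint-space move.
- move_gripper(opening): finger opening in m; the grip force is fixed at half the most; returns when the fingers have stopped.
- sleep(seconds).
- inverse_kinematics(position, orientation): joint angles nearest the present ones, or None.
- capture(name): name is "scene" or "side" or "wrist"; returns a dict with "image" (480x640x3 uint8, blue, green, red), "range_z" (480x640 float32, m along the optical axis (not along the pixel's ray), 0 where there is no reading), "intrinsics" (3x3 intrinsics, pixels), "R" (3x3) and "t" (3): a world point X has camera coordinates R X + t. Camera axes: x right, y down, z forward; pixel columns grow to the right and rows downward; lengths in m; the calibration is good to about 2 mm. The wrist camera is an equidistant fisheye: a pixel r from the principal point sees the ray r / f radians off the axis. A picture is of the moment at which its call begins.
A pose or a line that the arm cannot do raises PlanningError and nothing moves.
- close_job(): hands the job in; it is judged then, once.
Trained networks look in the newest picture that a camera, given by its name, has taken for a name from the list of things; names that differ only in an ending like _2 or _b are one class to them, and where a whole thing is asked for, a point or a joint stands for the part that bears it (a point fixed in the world has none). Each returns a list of dicts, best first, with "conf" (0 to 1); they miss things now and then, are a little off and sometimes report something else, mostly with a low value. They report only what shows in the picture. A call takes as long as a camera call. They do not tell look-alikes from the thing itself.
- spot_in(camera, query): "xy" ([column, row] in pixels, amid what is visible of it).
- silhouettes(camera, query): "region" (480x640 bool, what is visible of it) and "xy" ([column, row] in pixels, amid what is visible of it).
Readings, each from a call of its own:
- current_clock(): time.
- current_joint_pos(): joint angles.
- current_qvel(): joint speeds.
- current_joint_torque(): joint torques, N m.
- current_position(): TCP position.
- current_orientation(): TCP orientation.
- current_force(): force on the tool from outside, world axes, zero at the start.
- current_torque(): the same for the moment, N m.
- current_finger_gap(): finger opening in m.
- current_grip_force(): force on a finger pad.
Only numpy, scipy, OpenCV 4.12 (cv2) and the standard library are available. Lean on these libraries where they do the work, as an engineer would, in place of code of your own. Each camera call takes 0.05 s, during which the arm holds its last target. There are 200 camera calls.

TASK

Three sample vials were not pushed fully down in the red rack: with your fingertips, gently press the green-capped vial down until its cap rests on the rack, then the yellow-capped one, then the blue-capped one, in that order. Do not pull any vial up, leave the white-capped vial standing proud as it is and the black-capped one home, and do not disturb the bottle, the jar or the red stop button.

Things in the scene. Friction and masses are not known exactly. Their poses are not given: they have to be found in the camera images.
- rack: red plastic vial rack fixed to the bench, a block 150 mm deep (its x), 220 mm wide (its y) and 65 mm high; origin at the centre of its underside. Six round holes (30 mm), 66 mm apart, at x = -33 and +33 mm, y = -66, 0 and +66 mm; the five vials stand in five of them in any arrangement
- green_top (a point): centre of the flat top of the green cap of an upright vial sliding in its hole; standing proud at the start, cap underside 9 to 15 mm above the rack's top face. Cap 38 mm wide, 14 mm high; its upper 5 mm is a rubber pad 34 mm wide that gives 1 mm per 3 N of push (at most 4 mm) and springs back. Fully home, pad not squeezed, this point is 79 mm above the bench
- green (a joint): height of the green cap's underside above the rack's top face, in m: 0 is fully home (a firm stop), larger is higher. The hole grips the vial with about 3 N of friction, so it goes down under a push of about 4 N and stays where it is left. A push of over 30 N, at the stop or elsewhere on the rack, is too hard
- yellow_top (a point): centre of the flat top of the yellow cap of an upright vial sliding in its hole; standing proud at the start, cap underside 9 to 15 mm above the rack's top face. Cap 38 mm wide, 14 mm high; its upper 5 mm is a rubber pad 34 mm wide that gives 1 mm per 3 N of push (at most 4 mm) and springs back. Fully home, pad not squeezed, this point is 79 mm above the bench
- yellow (a joint): height of the yellow cap's underside above the rack's top face, in m: 0 is fully home (a firm stop), larger is higher. The hole grips the vial with about 3 N of friction, so it goes down under a push of about 4 N and stays where it is left. A push of over 30 N, at the stop or elsewhere on the rack, is too hard
- blue_top (a point): centre of the flat top of the blue cap of an upright vial sliding in its hole; standing proud at the start, cap underside 9 to 15 mm above the rack's top face. Cap 38 mm wide, 14 mm high; its upper 5 mm is a rubber pad 34 mm wide that gives 1 mm per 3 N of push (at most 4 mm) and springs back. Fully home, pad not squeezed, this point is 79 mm above the bench
- blue (a joint): height of the blue cap's underside above the rack's top face, in m: 0 is fully home (a firm stop), larger is higher. The hole grips the vial with about 3 N of friction, so it goes down under a push of about 4 N and stays where it is left. A push of over 30 N, at the stop or elsewhere on the rack, is too hard
- white_top (a point): centre of the flat top of the white cap of an upright vial sliding in its hole; standing proud at the start, cap underside 9 to 15 mm above the rack's top face. Cap 38 mm wide, 14 mm high; its upper 5 mm is a rubber pad 34 mm wide that gives 1 mm per 3 N of push (at most 4 mm) and springs back. Fully home, pad not squeezed, this point is 79 mm above the bench
- white (a joint): height of the white cap's underside above the rack's top face, in m: 0 is fully home (a firm stop), larger is higher. The hole grips the vial with about 3 N of friction, so it goes down under a push of about 4 N and stays where it is left. A push of over 30 N, at the stop or elsewhere on the rack, is too hard
- black_top (a point): centre of the flat top of the black cap of an upright vial sliding in its hole; already fully down and staying so. Cap 38 mm wide, 14 mm high; its upper 5 mm is a rubber pad 34 mm wide that gives 1 mm per 3 N of push (at most 4 mm) and springs back. Fully home, pad not squeezed, this point is 79 mm above the bench
- black (a joint): height of the black cap's underside above the rack's top face, in m: 0 is fully home (a firm stop), larger is higher. The hole grips the vial with about 3 N of friction, so it goes down under a push of about 4 N and stays where it is left. A push of over 30 N, at the stop or elsewhere on the rack, is too hard
- bottle: loose amber reagent bottle with black cap, 64 mm wide, 150 mm high, standing beside the rack; origin at the centre of its underside; not to be disturbed
- jar: loose clear sample jar with grey lid, 60 mm wide, 70 mm high, standing beside the rack on the other side; origin at the centre of its underside; not to be disturbed
- stop_top (a point): centre of the top of the red stop button (36 mm wide, on a yellow housing and disc fixed to the bench); not to be pressed
- stop (a joint): how far the stop button is pressed, in m: 0 is out, 0.006 fully pressed
Things that resemble listed ones, but are neither listed nor needed, are in the scene too. What is shaped like the part that bears stop_top but pink or turquoise is not meant.

How it is judged:
By the outcome, as a careful person would: the job done as asked, in the order asked, and still so for the second after the job is handed in, with the robot touching nothing.
It also fails if it takes over 38 s, if anything falls off the work surface, if the arm or the gripper's body presses on something with over 40 N, if the wrist force passes 120 N, or if a joint passes its speed limit or range.

## Working session

There is one attempt and no reset: what is moved stays moved. The work goes in short steps, each a Python script; the robot and the scene stay as the last script left them, time stands still between calls to the robot, and variables do not carry over. Pictures are saved under pics/ and viewed, at most 10 in all, crops included, and the job is handed in when it is done.

```bash
mkdir -p pics; ls
python3 - <<'E'
from bench import *
import cv2,pickle
d={}
for c in("scene","side"):
    p=capture(c); cv2.imwrite(f"pics/{c}.png",p["image"]); d[c]=p
    for n in("green_top","yellow_top","blue_top","white_top","black_top","bottle","jar","stop_top","rack"):
        print(c,n,[(round(s["conf"],2),[int(v) for v in s["xy"]]) for s in spot_in(c,n)][:4])
pickle.dump(d,open("d.pkl","wb"))
print(current_clock(),current_force(),current_orientation(),current_finger_gap())
E
```

```text
pics
scene green_top [(0.95, [426, 296]), (0.55, [512, 299])]
scene yellow_top [(0.89, [351, 262]), (0.65, [394, 289])]
scene blue_top [(0.67, [394, 293])]
scene white_top [(0.73, [425, 270])]
scene black_top [(0.55, [390, 272])]
scene bottle []
scene jar [(0.67, [283, 271]), (0.45, [358, 259])]
scene stop_top [(0.77, [166, 242]), (0.73, [426, 269]), (0.68, [163, 217]), (0.47, [122, 247])]
scene rack [(0.74, [384, 308])]
side green_top [(0.59, [358, 169])]
side yellow_top [(0.48, [331, 205])]
side blue_top [(0.68, [359, 185])]
side white_top [(0.51, [334, 170])]
side black_top [(0.49, [356, 185]), (0.45, [333, 190])]
side bottle [(0.76, [341, 139])]
side jar [(0.74, [338, 257])]
side stop_top [(0.87, [331, 409]), (0.71, [313, 362])]
side rack [(0.81, [347, 209])]
1.0 [-0.3078174   0.00382353 -0.45345824] [ 9.72654794e-01  2.32255573e-01 -1.44985122e-05 -2.52275405e-05] 0.08752484347838896
```

View pics/scene.png

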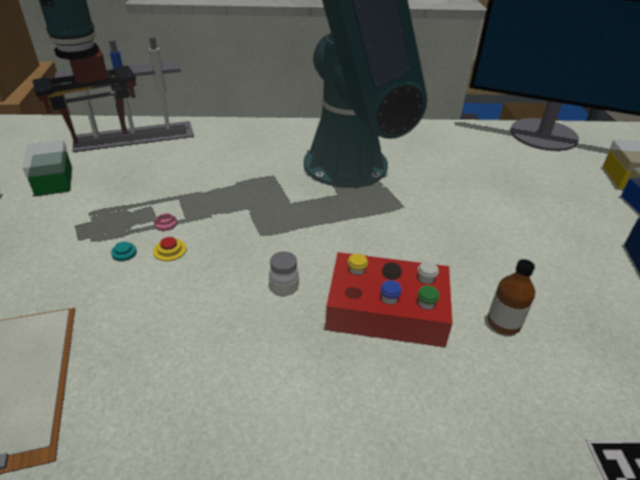

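View pics/side.png

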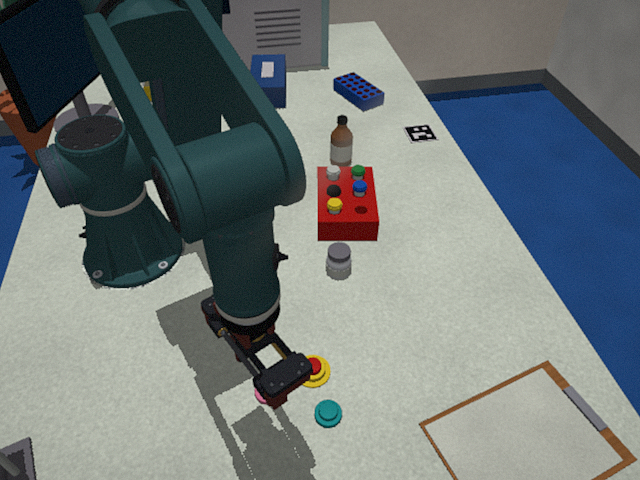

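The scene view shows the rack with yellow (357,261), black (391,270) and white (428,270) in the near-robot row, and an empty hole (353,293), blue (391,291) and green (428,296) in the far row. The bottle is at (512,300), the jar at (284,272) and the stop button at (169,246). The side view agrees with this.

Run:
```python
import pickle,numpy as np,cv2
d=pickle.load(open("d.pkl","rb"))
for c in d:
    p=d[c];K=p["intrinsics"];Z=p["range_z"];v,u=np.mgrid[:480,:640]
    X=np.dstack([(u-K[0,2])/K[0,0]*Z,(v-K[1,2])/K[1,1]*Z,Z]).reshape(-1,3)
    W=((X-p["t"])@p["R"]).reshape(480,640,3)
    h=cv2.cvtColor(p["image"],cv2.COLOR_BGR2HSV)
    box=(W[...,0]>.3)&(W[...,0]<.9)&(W[...,1]>-.25)&(W[...,1]<.35)&(Z>0)
    print(c,"bench z",np.median(W[...,2][box]))
    H,S,V=[h[...,i].astype(int) for i in range(3)]
    red=((H<6)|(H>174))&(S>150)&box
    top=red&(abs(W[...,2]-.065)<.006)
    q=W[top][:,:2]; print("top z",np.median(W[...,2][top]),len(q))
    r=cv2.minAreaRect((q*1000).astype(np.float32)); print("rect mm",r)
    for n,m in dict(green=(H>45)&(H<80)&(S>100),yellow=(H>20)&(H<35)&(S>120),blue=(H>100)&(H<130)&(S>100)).items():
        m=m&box&(W[...,2]>.06)&(W[...,2]<.12)
        w=W[m]; zt=np.percentile(w[:,2],90) if len(w) else 0
        t=w[w[:,2]>np.median(w[:,2])-.004] if len(w) else w
        print(n,len(w),"p50,p90 z",np.median(w[:,2]),zt,"xy",t[:,:2].mean(0))
    hi=box&(W[...,2]>.1); w=W[hi&(W[...,1]>.1)]; print("bottle",np.median(w,0),w[:,2].max(),len(w))
    for nm,y0,y1,lo,hi in(("jar",-.25,-.02,.05,.1),("all caps",-.25,.35,.075,.1)):
        m=box&(W[...,2]>lo)&(W[...,2]<hi)&(W[...,1]>y0)&(W[...,1]<y1)
        n_,lab,st,ce=cv2.connectedComponentsWithStats(m.astype(np.uint8))
        for i in range(1,n_):
            if st[i,4]>20: print(nm,ce[i].round(),st[i,4],np.median(W[lab==i],0).round(4),W[lab==i].min(0).round(3),W[lab==i].max(0).round(3))
```

```text
scene bench z 0.000694117881491
top z 0.06539927602448177 4724
rect mm ((542.7925415039062, 42.621612548828125), (216.5646514892578, 153.5387420654297), 79.67352294921875)
green 257 p50,p90 z 0.09207163969101824 0.09374326306735227 xy [0.58968325 0.10026223]
yellow 253 p50,p90 z 0.08962309090299102 0.09156458976172879 xy [ 0.50239222 -0.01419002]
blue 271 p50,p90 z 0.09288478041421072 0.09449921761903647 xy [0.57744078 0.03599655]
bottle [0.58818729 0.25387609 0.11794491] 0.15211614449016322 833
jar [283. 263.] 560 [ 0.4873 -0.1576  0.0698] [ 0.451 -0.183  0.05 ] [ 0.506 -0.133  0.074]
jar [343. 286.] 1568 [ 0.5469 -0.0444  0.0653] [ 0.447 -0.078  0.05 ] [ 0.607 -0.02   0.093]
all caps [357. 262.] 273 [ 0.5055 -0.0175  0.0894] [ 0.482 -0.034  0.076] [0.518 0.002 0.094]
all caps [391. 269.] 202 [0.513  0.0477 0.0791] [0.491 0.03  0.075] [0.529 0.064 0.082]
all caps [427. 270.] 290 [0.5289 0.1108 0.0911] [0.506 0.094 0.075] [0.542 0.13  0.095]
all caps [513. 298.] 497 [0.6014 0.2448 0.0903] [0.555 0.227 0.075] [0.61  0.288 0.1  ]
all caps [390. 289.] 326 [0.5809 0.0348 0.0927] [0.558 0
[... 639 characters left out ...]
87 [ 0.5241 -0.0507  0.0667] [ 0.451 -0.08   0.05 ] [ 0.607 -0.02   0.096]
jar [339. 252.] 433 [ 0.4787 -0.1652  0.0714] [ 0.454 -0.185  0.05 ] [ 0.506 -0.131  0.077]
all caps [341. 141.] 184 [0.5719 0.2367 0.0897] [0.547 0.226 0.075] [0.608 0.27  0.1  ]
all caps [333. 170.] 142 [0.5231 0.1067 0.0922] [0.506 0.094 0.075] [0.543 0.132 0.099]
all caps [358. 170.] 144 [0.5879 0.0949 0.0928] [0.571 0.081 0.075] [0.607 0.12  0.1  ]
all caps [360. 186.] 159 [0.5751 0.0299 0.0937] [0.558 0.017 0.075] [0.595 0.057 0.099]
all caps [334. 189.] 118 [0.5113 0.0463 0.0805] [0.494 0.031 0.075] [0.53  0.068 0.084]
all caps [335. 204.] 165 [ 0.499  -0.0213  0.0907] [ 0.481 -0.036  0.077] [0.518 0.002 0.096]
```

```bash
cat > h.py <<'E'
from bench import *
import numpy as np
yaw=np.deg2rad(-10.6); c=np.array([.5432,.0420]); ex=np.array([np.cos(yaw),np.sin(yaw)]); ey=np.array([-ex[1],ex[0]])
P=dict(green=c+.033*ex+.066*ey, blue=c+.033*ex, yellow=c-.033*ex-.066*ey)
def quat(a): return [np.cos(a/2),np.sin(a/2),0,0]
A=np.deg2rad(79.4)   # tool y along rack x
def press(n,N=9):
    x,y=P[n]; servo_line([x,y,.105],rate=.12)
    hit=servo_line([x,y,.0735],rate=.015,contact_N=N)
    print(n,hit,current_position().round(4) if hasattr(current_position(),'round') else current_position(),current_force(),current_clock())
E
python3 - <<'E'
from h import *
for a in(A,A-np.pi): print(np.rad2deg(a),[inverse_kinematics([*P[n],z],quat(a)) for n,z in(("green",.25),("yellow",.075))])
move_gripper(0.0); print(current_clock(),current_finger_gap())
q=min((A,A-np.pi),key=lambda a:abs(inverse_kinematics([*P["green"],.25],quat(a))[5]))
move_ptp([*P["green"],.25],quat(q)); print(q,current_position(),current_force(),current_clock())
E
```

```text
79.4 [array([ 5.40537388e-02,  3.30736268e-01,  1.48281124e+00, -4.44089210e-16,
        1.32804515e+00,  2.39058640e-01]), array([-1.72231914e-01,  4.08961309e-01,  1.88421796e+00, -4.44089210e-16,
        8.48413380e-01,  1.27729867e-02])]
-100.6 [array([ 5.40537388e-02,  3.30736268e-01,  1.48281124e+00, -4.44089210e-16,
        1.32804515e+00, -2.90253401e+00]), None]
2.3417 0.0007258325762797098
1.3857914260834978 [0.5879451  0.09990775 0.24996938] [ 0.49315392 -0.62742102  0.28345366] 4.8583
```

Run:
```python
from h import *
press("green")
```

```text
green True [0.5878 0.1008 0.0763] [-1.48483578 -0.81260529  9.01657572] 7.9583
```

Green stopped at z = 76.3 mm under 9 N, which matches the home stop with the pad squeezed 3 mm.

Run:
```python
from h import *
def hop(a,b):
    servo_line([*P[a],.125],rate=.08); servo_line([*P[b],.125],rate=.12); press(b)
hop("green","yellow")
if abs(current_position()[2]-.0762)<.0015: hop("yellow","blue")
```

```text
yellow True [ 0.4986 -0.0168  0.0761] [-1.75997965  0.11874944  8.36098261] 12.1667
blue True [0.5756 0.0359 0.0763] [-1.29996544 -0.84835943  9.19075222] 15.9167
```

Run:
```python
from h import *
import cv2
servo_line([*P["blue"],.25],rate=.12); move_ptp([.40,-.40,.30],quat(A))
p=capture("scene"); cv2.imwrite("pics/end.png",cv2.resize(p["image"][220:350,240:560],None,fx=2.5,fy=2.5))
K=p["intrinsics"];Z=p["range_z"];v,u=np.mgrid[:480,:640]
X=np.dstack([(u-K[0,2])/K[0,0]*Z,(v-K[1,2])/K[1,1]*Z,Z]).reshape(-1,3)
W=((X-p["t"])@p["R"])
for n,o in dict(green=(1,1),blue=(1,0),yellow=(-1,-1),black=(-1,0),white=(-1,1)).items():
    q=c+.033*o[0]*ex+.066*o[1]*ey; m=(np.hypot(*(W[:,:2]-q).T)<.012)&(W[:,2]<.15); print(n,np.median(W[m,2]),m.sum())
print(current_clock(),current_force())
```

```text
green 0.07940687094121032 100
blue 0.0795154760960455 100
yellow 0.07936024282431535 81
black 0.07946021834604271 83
white 0.0917256243092371 113
19.2917 [-0.06795736 -0.19227558  0.58896272]
```

View pics/end.png

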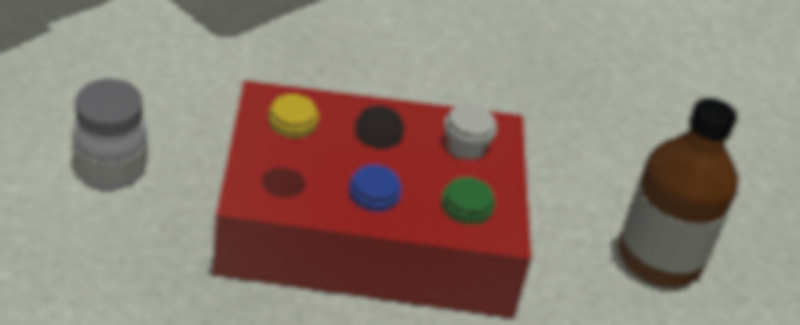

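The picture shows the green (469,200), yellow (294,115) and blue (376,187) caps down on the rack. White (470,130) still stands proud, black is home, and the jar and bottle are where they were.

```bash
python3 -c "from bench import *; print(close_job())"
```

```text
the job is handed in; nothing more can be done
None
```

The green, yellow and blue vials were pressed home in that order with about 9 N each; white is still proud, black is home, the bottle and jar look unmoved, the arm stayed clear of the stop button, and the job was handed in at about 19 s.

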